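# Return a rub tin to its place in the packed slanted rack

### The arm

A 7-joint arm with a two-finger parallel gripper is mounted at the origin on the work surface. World frame = base frame: x ahead of the robot, y to its left, z up, the work surface at z = 0. Lengths are in m, angles in rad, forces in N, time in s.
With the tool pointing down it reaches from about 0.4 to 0.85 m from the base axis. Payload 4.5 kg.
Tool frame: the origin (TCP) lies on the centre line of the jaws, within the pads' length; the fingertips stand 14 mm ahead of it and the grasp point (between the pads) lies 5 mm behind it (r.tcp_to_tips is the z of the fingertips in the tool frame, in m); z points along the fingers, y is the direction in which the jaws open and shut (so a half turn about z gives the same grasp; the last joint's range is limited). The gripper opens to 88 mm and grips with 3 to 60 N. Pads are 18 mm wide; open, the fingers measure 123 mm over their backs; the gripper's body (75 mm by 187 mm) begins 45 mm behind the grasp point.
Start: joints at [-1.242, 0.689, -0.195, 1.565, 0.157, 0.902, -0.215], TCP at [0.182, 0.598, 0.253] pointing down, gripper open.
Joint ranges: [-3.01, 3.01], [-0.46, 2.08], [-1.47, 1.51], [0.13, 2.56], [-1, 4.14], [0.04, 2.09], [-2.66, 2.66]. Speed limits (rad/s): [2.57, 2.57, 3.14, 3.14, 3.14, 3.14, 3.14].

### API

Orientations are given as a unit quaternion [x, y, z, w].
In Python, from plant import r, viewer gives the robot as it stands.
- The arm moves only by the shell command python3 -m inch 'ROWS' [FORCE]. ROWS is JSON, a list of rows, each a list of 3 entries, a list of its own where there are three numbers: the closure, from 0 (fully open) to 1 (shut), then the shift along the tool's x, y, z in cm, then the turn about the tool's z in degrees. In form: [[fingers, [x, y, z], yaw], ...]. A call has 1 to 20 rows; each row is the pose to reach, as a shift and turn from the pose commanded when the call began, along the tool's axes at that moment; what a row does not reach only later rows make up. A row lasts 1/10 s, in which the tool goes at most 50 mm and 8.59 degrees, less where a joint would pass 70% of its speed; a pose out of reach is approached as far as the arm can. A call with a gripper value outside its range is refused whole. The fingers move at their own pace and stop on an object; FORCE is the grip in N (left out, the last holds). Time passes only in rows, so rows that repeat a pose let the fingers close. It gives the time, the measured TCP pose, the force and the opening at its end, in the units of the state.
- r.get_state(): the state, without advancing time (a new reading comes with each control period).
- viewer.snapshot(name): name is "scene" or "top"; returns the picture (384x512x3 uint8, red, green, blue); there is no depth.
- viewer.camera_params(name): a dict with "intrinsics" (3x3 intrinsics, pixels), "k1" (the pictures are not rectified: a ray, as slopes to the right and down, at radius r is drawn at 1 + k1 r^2 times it, then the intrinsics apply), "world_to_cam" (4x4, takes a point from world to camera coordinates). Camera axes: x right, y up, looking along -z (the intrinsics and any distortion apply to the point x, -y, -z); pixel columns grow to the right and rows downward; lengths in m; the calibration is good to about 2 mm. A picture is of the moment at which its call begins. camera_params takes no time and is no camera call.
- r.finish_job(): hands the job in, once; it reports no verdict.
Trained networks look in the newest picture that a camera, given by its name, has taken for a name from the list of things; names that differ only in an ending like _2 or _b are one class to them, and where a whole thing is asked for, a point or a joint stands for the part that bears it (a point fixed in the world has none). Each returns a list of dicts, best first, with "p" (0 to 1); they miss things now and then, are a little off and sometimes report something else, mostly with a low value. They report only what shows in the picture. A call takes as long as a camera call. They do not tell look-alikes from the thing itself.
- viewer.outline_of(camera, name): "pixels" (384x512 bool, what is visible of it) and "bbox" ([left, top, width, height] in pixels, round what is visible of it).
The state is a dict: "clock": time; "q": joint angles; "qd": joint speeds; "joint_torque": joint torques, N m; "tool_pos": TCP position; "eef_rot": TCP orientation; "contact_force": force on the tool from outside, world axes, zero at the start; "moment": the same for the moment, N m; "opening": opening from 0.0 (shut) to 1.0 (fully open).
Only numpy, scipy, OpenCV 4.12 (cv2) and the standard library are available. Lean on these libraries where they do the work, as an engineer would, in place of code of your own. Each camera call takes 0.05 s, during which the arm holds its last target.

### The job

Put the loose red-lidded rub tin back in the slanted rack, lid up, right next to the yellow-lidded tin on the side facing the sliding stop: slide the neighbouring tins apart to make room, without taking any out, and seat it fully down like the others. Then close the sliding stop back up so that all five tins stand snug in the row, and do not disturb the other things on the shelf.

Things in the scene. Friction and masses are not known exactly. Their poses are not given: they have to be found in the camera images.
- cradle: fixed slanted aluminium trough that holds the row of tins. Origin on its floor, midway across the tins' 56 mm depth, at the inner face of the fixed end wall (75 mm tall). y runs along the row from that wall to the sliding stop; z, the way tins stand, is 25 degrees from vertical, leaning back towards the robot; x points away from the robot and 25 degrees upward.
- rack: the rack's fixed steel foot plate (130 by 262 mm, on the shelf; origin under it) carrying the cradle, whose floor is 66 mm deep, its middle 45 mm above the shelf. A rest wall 42 mm high along the low side (cradle x = -28 mm) carries the leaning tins; the high side is open. Seated tins have cradle x = 0, z = 0; four start packed (play under 1.5 mm), centres at y = 18 mm and every 36.2 mm.
- stop (a joint): the sliding stop of the rack: how far it has slid along the cradle's +y from where it starts, in m. 0 = closed on four tins (its lower limit), about 0.035 = closed on five tins, 0.047 = hard end of its travel. It drags with about 2.5 N and stays where it is left; no spring.
- stop_grip (a point): pinch point on the grey fin on top of the black sliding stop. Fin 30 mm (cradle x) by 16 mm (cradle y); its top is 12 mm above this point, its foot 31 mm below it on the black block (54 by 34 mm, top 61 mm above the cradle floor). The block's face to the tins lies 22 mm from this point towards cradle -y.
- tin_red: rectangular spice-rub tin, 56 mm (its x) by 36 mm (its y) by 100 mm tall (its z), grey-beige body with coloured bands on both broad faces, about 0.16 kg; origin at the centre of its underside, z towards the lid. The top 16 mm is the red lid, 1 mm narrower all round. The loose one: it starts standing upright on the wooden shelf, to the robot's left of the rack, at any yaw within 0.6 rad.
- tin_yellow: rectangular spice-rub tin, 56 mm (its x) by 36 mm (its y) by 100 mm tall (its z), grey-beige body with coloured bands on both broad faces, about 0.16 kg; origin at the centre of its underside, z towards the lid. The top 16 mm is the yellow lid, 1 mm narrower all round. Stands in the slanted rack with its axes parallel to the cradle's, its 36 mm side along the row; its place in the row changes from start to start, but it is never the one next to the stop.
- tin_white: rectangular spice-rub tin, 56 mm (its x) by 36 mm (its y) by 100 mm tall (its z), grey-beige body with coloured bands on both broad faces, about 0.16 kg; origin at the centre of its underside, z towards the lid. The top 16 mm is the white lid, 1 mm narrower all round. Stands in the slanted rack with its axes parallel to the cradle's, its 36 mm side along the row; its place in the row changes from start to start, but it is never the one next to the stop.
- tin_green: rectangular spice-rub tin, 56 mm (its x) by 36 mm (its y) by 100 mm tall (its z), grey-beige body with coloured bands on both broad faces, about 0.16 kg; origin at the centre of its underside, z towards the lid. The top 16 mm is the green lid, 1 mm narrower all round. Stands in the slanted rack with its axes parallel to the cradle's, its 36 mm side along the row; its place in the row changes from start to start, but it is never the one next to the stop.
- tin_blue: rectangular spice-rub tin, 56 mm (its x) by 36 mm (its y) by 100 mm tall (its z), grey-beige body with coloured bands on both broad faces, about 0.16 kg; origin at the centre of its underside, z towards the lid. The top 16 mm is the blue lid, 1 mm narrower all round. Stands in the slanted rack with its axes parallel to the cradle's, its 36 mm side along the row; always the last of the row, next to the sliding stop.
- jar: squat glass jar with a metal screw lid, 84 mm across, 75 mm tall, origin under its centre; bystander
- brush: grey plastic grill brush lying flat, about 270 mm long along its x, head 55 mm wide, 30 mm high; bystander
- thermometer: steel meat thermometer lying flat, plain dial 54 mm across at its origin, probe 150 mm along its x; bystander
- tongs: steel tongs with two orange tips lying flat, about 270 mm long along its x, 66 mm wide, 14 mm high; bystander
Things that resemble listed ones, but are neither listed nor needed, are in the scene too. Leave any pink look-alike of the tin_blue alone.

How it is judged:
On the way, in this order (a step that is already met when the one before it is completed fails the run):
1. the row is opened: the sliding stop has been pushed back by about a tin thickness (value of joint stop above 0.034 m), for 0.1 s.
2. the red tin is seated in the rack beside the yellow tin, on the stop's side (z of tin_red in the frame of cradle between -0.004 and 0.004 m and x of tin_red in the frame of cradle between -0.008 and 0.008 m and angle between the z axis of tin_red and the z axis of cradle, either way round below 0.1 rad and angle between tin_red's own z axis and vertical below 0.8 rad and y of tin_red in the frame of tin_yellow between 0 and 0.05 m), for 0.2 s.
At the end, for the whole second after the job is handed in: All five tins seated in the cradle, lid up, at rest (within 4 mm of its floor, 8 mm of the row line, 0.1 rad of its slant); red centre 33 to 41 mm from the yellow one on the stop side, square within 0.1 rad; stop at 41 mm or less (five tins are 35 mm) (z of tin_red in the frame of cradle between -0.004 and 0.004 m and x of tin_red in the frame of cradle between -0.008 and 0.008 m and angle between the z axis of each of tin_red, tin_white, tin_yellow, tin_green, tin_blue and the z axis of cradle, either way round below 0.1 rad and angle between each of tin_red, tin_white, tin_yellow, tin_green, tin_blue's own z axis and vertical below 0.8 rad and y of tin_red in the frame of tin_yellow between 0.033 and 0.041 m and angle between the y axis of tin_red and the y axis of cradle, either way round below 0.1 rad and z of tin_white in the frame of cradle between -0.004 and 0.004 m and x of tin_white in the frame of cradle between -0.008 and 0.008 m and z of tin_yellow in the frame of cradle between -0.004 and 0.004 m and x of tin_yellow in the frame of cradle between -0.008 and 0.008 m and z of tin_green in the frame of cradle between -0.004 and 0.004 m and x of tin_green in the frame of cradle between -0.008 and 0.008 m and z of tin_blue in the frame of cradle between -0.004 and 0.004 m and x of tin_blue in the frame of cradle between -0.008 and 0.008 m and value of joint stop below 0.041 m and linear speed of each of tin_white, tin_yellow, tin_green, tin_blue, tin_red below 0.01 m/s); the robot touches nothing.
It fails at once if a bystander (jar, brush, thermometer or tongs) is shifted more than 20 mm (distance of any of jar, brush, thermometer, tongs from where it was at the start of the episode above 0.02 m).
It fails at once if a tin of the row is lifted out of the rack (z of any of tin_white, tin_yellow, tin_green, tin_blue in the frame of cradle above 0.04 m).
It also fails if it takes over 54 s, if anything falls off the work surface, if the arm or the gripper's body presses on something with over 40 N, if the wrist force passes 120 N, or if a joint passes its speed limit or range.

## Working session

There is one attempt and no reset: what is moved stays moved. The work goes in short steps, Python scripts to look and compute and a shell command to move; the robot and the scene stay as the last step left them, time stands still between calls to the robot, and variables do not carry over. Pictures are saved under pics/ and viewed, and the job is handed in when it is done.

```bash
ls; mkdir -p pics; python3 - <<'E'
from plant import r, viewer
import cv2
for n in ("scene","top"):
    im=viewer.snapshot(n); cv2.imwrite(f"pics/{n}0.png",im[:,:,::-1])
    p=viewer.camera_params(n); print(n,p)
print(r.get_state(), r.tcp_to_tips)
E
```

```text
pics
scene {'intrinsics': array([[481.97501343,   0.        , 254.79134501],
       [  0.        , 481.97501343, 195.06784286],
       [  0.        ,   0.        ,   1.        ]]), 'k1': -0.20850159522949901, 'world_to_cam': array([[ 0.13606143,  0.990683  ,  0.0058722 , -0.03019936],
       [-0.81619051,  0.10873288,  0.56745943,  0.36541536],
       [ 0.56153391, -0.08200217,  0.82338042, -1.6446593 ],
       [ 0.        ,  0.        ,  0.        ,  1.        ]])}
top {'intrinsics': array([[455.57078125,   0.        , 245.23095378],
       [  0.        , 455.57078125, 188.59286951],
       [  0.        ,   0.        ,   1.        ]]), 'k1': -0.12412296712347867, 'world_to_cam': array([[-0.02106074, -0.99976072, -0.00591162, -0.01272629],
       [ 0.98761608, -0.02172366,  0.15537877, -0.51383078],
       [-0.15547002, -0.00256602,  0.98783728, -1.18315114],
       [ 0.        ,  0.        ,  0.        ,  1.        ]])}
{'clock': 0.1, 'q': array([-1.2422025 ,  0.68986912, -0.19452802,  1.5662072 ,  0.15730768,
        0.90247406, -0.21510775]), 'qd': array([-0.00094861, -0.00123591, -0.00120603, -0.00417407, -0.00012155,
       -0.00033649, -0.00064187]), 'joint_torque': array([-3.64451917e-03, -5.28503430e+01, -1.27197348e+00, -1.53837526e+01,
       -5.26959705e-02,  2.01737501e-03,  5.42683824e-05]), 'tool_pos': array([0.18147408, 0.59753198, 0.2520185 ]), 'eef_rot': array([ 1.46826434e-01,  9.89161961e-01, -7.80929086e-04, -5.84844890e-05]), 'contact_force': array([ 0.146027  , -0.14091345,  1.0194775 ]), 'moment': array([ 0.00044254,  0.02408434, -0.00323624]), 'opening': 1.002360781749845} 0.014
```

View pics/scene0.png

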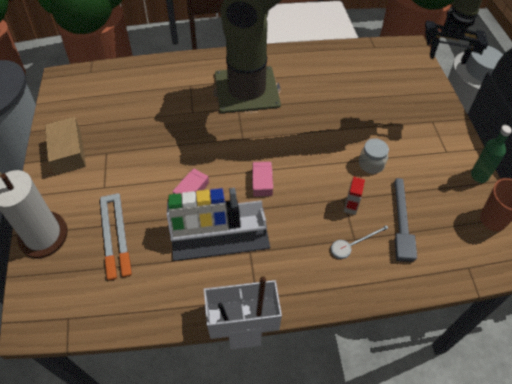

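View pics/top0.png

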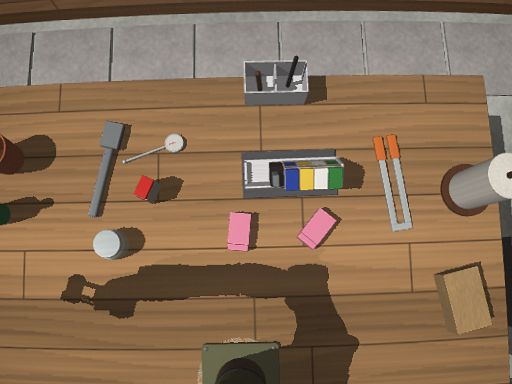

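The arm is out of frame. Row from the wall to the stop reads green, white, yellow, blue, then the black stop, so red goes between yellow and blue. Things that could be mistaken in the top picture: the red-lidded tin at (145,188), and two pink blocks at (239,230) and (318,228), which are look-alikes. Next I'll run the networks and take close crops.

```bash
python3 - <<'E'
from plant import r, viewer
import cv2, numpy as np, pickle
out={}
for c in ("scene","top"):
    im=viewer.snapshot(c)
    out[c,'im']=im
    for n in ("tin_red","tin_yellow","tin_white","tin_green","tin_blue","stop_grip","rack"):
        L=viewer.outline_of(c,n); out[c,n]=L
        for d in L[:3]:
            m=d['pixels']; v,u=np.nonzero(m)
            print(c,n,round(d['p'],2),d['bbox'],m.sum(),u.mean().round(1),v.mean().round(1))
pickle.dump(out,open('det.pkl','wb'))
a=out['scene','im'][180:265,150:280]; b=out['top','im'][140:255,230:355]; 
cv2.imwrite('pics/c1.png',cv2.resize(a[:,:,::-1],None,fx=6,fy=6,interpolation=cv2.INTER_CUBIC))
cv2.imwrite('pics/c2.png',cv2.resize(b[:,:,::-1],None,fx=5,fy=5,interpolation=cv2.INTER_CUBIC))
c1=cv2.resize(out['scene','im'][165:225,325:385],(390,390),interpolation=cv2.INTER_CUBIC); c2=cv2.resize(out['top','im'][160:220,120:180],(390,390),interpolation=cv2.INTER_CUBIC)
cv2.imwrite('pics/c3.png',np.hstack([c1,c2])[:,:,::-1])
for c in("scene","top"):
    p=viewer.camera_params(c)['world_to_cam']; print(c,-p[:3,:3].T@p[:3,3])
E
```

```text
scene tin_red 0.68 [344.3, 176.3, 23.0, 37.1] 491 354.4 194.6
scene tin_yellow 0.66 [191.7, 191.7, 21.5, 41.9] 583 204.1 211.1
scene tin_white 0.74 [180.1, 191.1, 22.4, 46.3] 596 190.7 213.5
scene tin_green 0.91 [169.9, 197.7, 14.9, 36.7] 594 176.7 214.7
scene tin_green 0.35 [166.4, 190.4, 104.5, 70.4] 3488 225.7 233.0
scene tin_blue 0.94 [253.1, 161.4, 19.9, 35.9] 690 261.9 178.4
scene tin_blue 0.86 [212.0, 189.7, 15.1, 42.3] 532 217.9 209.9
scene tin_blue 0.22 [196.7, 190.9, 16.4, 43.7] 570 204.3 211.2
scene stop_grip 0.74 [226.0, 186.0, 14.8, 41.4] 430 232.2 209.8
scene rack 0.67 [167.9, 189.4, 99.9, 71.4] 3336 226.2 233.4
scene rack 0.59 [360.3, 139.7, 27.6, 37.4] 818 373.6 155.8
top tin_red 0.64 [133.5, 174.8, 30.4, 30.9] 497 146.9 189.6
top tin_yellow 0.77 [294.3, 157.1, 20.8, 30.9] 416 305.9 174.4
top tin_white 0.77 [310.7, 157.8, 14.8, 31.3] 386 319.3 173.5
top tin_green 0.8 [323.2, 156.9, 19.8, 31.3] 416 333.6 173.4
top tin_blue 0.72 [281.1, 161.3, 20.5, 29.5] 453 291.3 175.1
top tin_blue 0.69 [297.5, 209.0, 37.4, 40.2] 839 315.8 228.2
top tin_blue 0.57 [228.2, 213.5, 21.3, 39.0] 803 238.7 231.2
top rack 0.59 [244.3, 146.5, 100.2, 54.4] 2702 277.2 172.6
scene [ 1.22588949 -0.14468031  1.1469992 ]
top [ 0.32325499 -0.02692152  1.24852397]
```

View pics/c1.png

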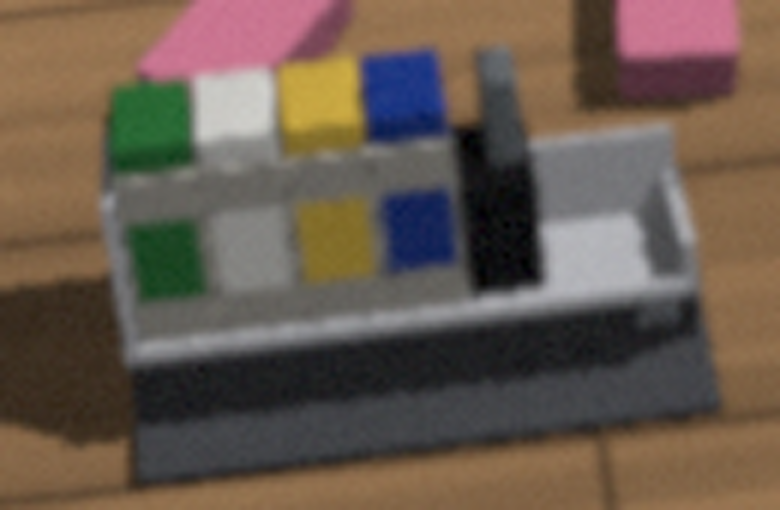

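View pics/c2.png

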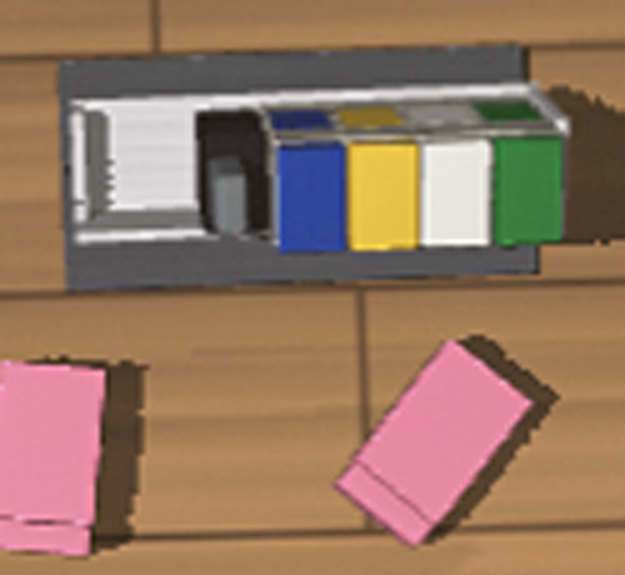

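View pics/c3.png

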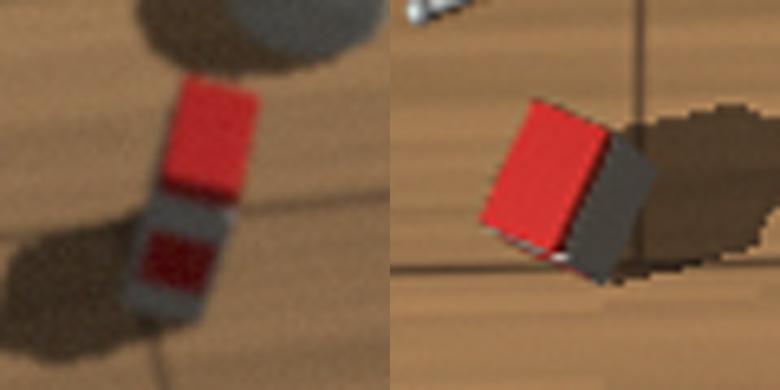

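```bash
cat > h.py <<'E'
import numpy as np
from plant import viewer
S,C=np.sin(np.radians(25)),np.cos(np.radians(25))
P={c:viewer.camera_params(c) for c in("scene","top")}
def proj(c,X):
    X=np.atleast_2d(X);p=P[c];q=X@p['world_to_cam'][:3,:3].T+p['world_to_cam'][:3,3]
    a=np.c_[q[:,0],-q[:,1]]/(-q[:,2:3]); a=a*(1+p['k1']*(a**2).sum(1,keepdims=True))
    K=p['intrinsics']; return a*[K[0,0],K[1,1]]+K[:2,2]
def R(yaw):
    c,s=np.cos(yaw),np.sin(yaw); Rz=np.array([[c,-s,0],[s,c,0],[0,0,1]])
    return Rz@np.array([[C,0,-S],[0,1,0],[S,0,C]])
def Rz(yaw):
    c,s=np.cos(yaw),np.sin(yaw); return np.array([[c,-s,0],[s,c,0],[0,0,1]])
E
python3 - <<'E'
from h import *
from scipy.optimize import least_squares
y=lambda k:(1+36.2*k,35+36.2*k)
obs=[]
def o(c,off,s,px,pt): obs.append((c,[off[0]+(px[0]+.5)/s-.5,off[1]+(px[1]+.5)/s-.5],np.array(pt)/1e3))
t=lambda px,pt:o('top',(230,140),5,px,pt)
g=lambda px,pt:o('scene',(150,180),6,px,pt)
b=y(3);gr=y(0);ye=y(2)
# top: image left=+y, image up = +x
t((274,143),(27,b[1],100));t((345,142),(27,b[0],100));t((281,252),(-27,b[1],100));t((347,251),(-27,b[0],100))
t((493,138),(27,gr[1],100));t((560,135),(27,gr[0],100));t((497,246),(-27,gr[1],100));t((565,243),(-27,gr[0],100))
t((349,142),(27,ye[1],100));t((419,140),(27,ye[0],100))
g((111,87),(-27,gr[0],100));g((438,49),(-27,b[1],100));g((118,170),(27,gr[0],84));g((445,134),(27,b[1],84))
g((279,66),(-27,ye[0],100));g((362,58),(-27,ye[1],100));g((286,153),(27,ye[0],84))
def f(v,z=None):
    return np.concatenate([(proj(c,R(v[3])@p+v[:3])[0]-u) for c,u,p in obs])
s=least_squares(f,[.5,-.1,.045,0],loss='soft_l1');print('rack',s.x);print(f(s.x).reshape(-1,2).round(1).tolist())
for c in('top','scene'):
  w=[i for i,o_ in enumerate(obs) if o_[0]==c]
  s1=least_squares(lambda v:np.r_[f([*v[:2],s.x[2],v[2]]).reshape(-1,2)[w].ravel()],[.5,-.1,0]);print(c,s1.x)
v=s.x
for y0 in(165,168,171): print(y0,[(proj(c,R(v[3])@np.array([0,y0,104])/1e3+v[:3])[0]).round(1).tolist() for c in('top','scene')])
# red
obs.clear()
q=lambda px,pt:o('top',(120,160),6.5,(px[0]-390,px[1]),pt)
q((541,98),(27,17,100));q((610,130),(27,-17,100));q((480,221),(-27,17,100));q((557,252),(-27,-17,100))
q((657,175),(28,-18,0));q((602,284),(-28,-18,0))
g=lambda px,pt:o('scene',(325,165),6.5,px,pt)
g((186,72),(-27,-17,100));g((261,92),(-27,17,100));g((160,187),(27,-17,84));g((238,205),(27,17,84));g((122,305),(28,-18,0));g((195,326),(28,18,0))
f=lambda v:np.concatenate([(proj(c,Rz(v[3])@p+v[:3])[0]-u) for c,u,p in obs])
s=least_squares(f,[.6,.2,0,-.3],loss='soft_l1');print('red',s.x);print(f(s.x).reshape(-1,2).round(1).tolist())
E
```

```text
rack [ 0.5628535  -0.26554429  0.04893134  0.01212161]
[[0.3, 0.5], [-0.1, 0.3], [-0.9, -0.2], [-0.5, -0.5], [0.4, 0.1], [0.7, 0.3], [-0.7, -0.5], [-0.9, -0.3], [0.0, 0.2], [-0.2, 0.2], [-0.2, -0.7], [-0.0, -0.9], [-0.8, 1.6], [1.1, 0.8], [-0.4, -0.5], [-1.2, -0.7], [-0.1, 1.0]]
top [ 0.56323866 -0.26578561  0.01725302]
scene [ 0.56151929 -0.26549593 -0.00090569]
165 [[276.3, 180.0], [231.6, 189.7]]
168 [[275.1, 180.1], [232.7, 189.5]]
171 [[273.9, 180.1], [233.9, 189.4]]
red [ 0.51504832  0.23868637  0.00125237 -0.43246766]
[[-1.2, -0.2], [-0.1, 0.0], [-0.8, -0.2], [-0.8, 0.3], [0.5, -0.8], [0.5, 0.7], [-0.4, -0.2], [0.1, -0.3], [-0.9, 0.9], [-0.7, 1.2], [-0.4, -0.3], [0.7, -0.4]]
```

```bash
cat > go.py <<'E'
import sys,numpy as np
from plant import r
from scipy.spatial.transform import Rotation as Ro
def show(x,y,z,yawdeg):
    s=r.get_state();Rm=Ro.from_quat(s['eef_rot']).as_matrix()
    sh=Rm.T@(np.array([x,y,z])-s['tool_pos'])*100
    cur=np.degrees(np.arctan2(Rm[1,1],Rm[0,1])); t=(cur-yawdeg+90)%180-90
    print('t',s['clock'],'pos',s['tool_pos'].round(4),'jawyaw',cur.round(1),'F',s['contact_force'].round(1),'op',round(s['opening'],3))
    print('shift cm',sh.round(2),'turn',t.round(1),'or',(t+180 if t<0 else t-180).round(1),'q',s['q'].round(2))
if __name__=='__main__': show(*map(float,sys.argv[1:]))
E
python3 go.py .5215 -.098 .24 0.7
```

```text
t 0.9 pos [0.1816 0.5981 0.2528] jawyaw 73.1 F [-1.  -0.3  0.6] op 0.996
shift cm [-52.75 -56.73   1.27] turn 72.4 or -107.6 q [-1.24  0.69 -0.19  1.57  0.16  0.9  -0.22]
```

```bash
python3 -m inch '[[0,[-26,-28,0],36],[0,[-26,-28,0],36],[0,[-26,-28,0],36],[0,[-26,-28,0],36],[0,[-26,-28,0],36],[0,[-26,-28,0],36],[0,[-26,-28,0],36],[0,[-52.7,-56.7,0],72.4],[0,[-52.7,-56.7,0],72.4],[0,[-52.7,-56.7,0],72.4],[0,[-52.7,-56.7,0],72.4],[0,[-52.7,-56.7,0],72.4],[0,[-52.7,-56.7,0],72.4],[0,[-52.7,-56.7,0],72.4],[0,[-52.7,-56.7,0],72.4],[0,[-52.7,-56.7,0],72.4],[0,[-52.7,-56.7,0],72.4],[0,[-52.7,-56.7,0],72.4]]' 30; python3 go.py .5215 -.098 .14 0.7
```

```text
clock: 2.7
tool_pos: [0.5208, -0.0973, 0.2525]
eef_rot: [0.703, 0.711, 0.0, -0.0]
contact_force: [0.4, 1.4, -0.3]
opening: 1.001
t 2.7 pos [ 0.5208 -0.0973  0.2525] jawyaw 0.7 F [ 0.4  1.4 -0.3] op 1.001
shift cm [-0.08  0.07 11.25] turn -0.0 or 180.0 q [ 0.05  0.56  0.07  1.86 -0.06  0.72  0.17]
```

```bash
python3 -m inch '[[0,[-0.1,0.1,5],0],[0,[-0.1,0.1,9],0],[0,[-0.1,0.1,10.2],0],[0,[-0.1,0.1,11.2],0],[0,[-0.1,0.1,11.2],0]]'; python3 - <<'E'
from plant import r, viewer
import cv2
a=viewer.snapshot("scene")[150:270,150:290]; b=viewer.snapshot('top')[120:240,210:350]
import numpy as np
im=np.hstack([cv2.resize(x,None,fx=2.8,fy=2.8,interpolation=cv2.INTER_CUBIC) for x in(a,b)])
cv2.imwrite('pics/fin1.png',im[:,:,::-1])
E
```

```text
clock: 3.2
tool_pos: [0.5221, -0.0977, 0.1407]
eef_rot: [0.702, 0.712, 0.0, -0.0]
contact_force: [-0.4, 0.5, 0.8]
opening: 0.997
```

View pics/fin1.png

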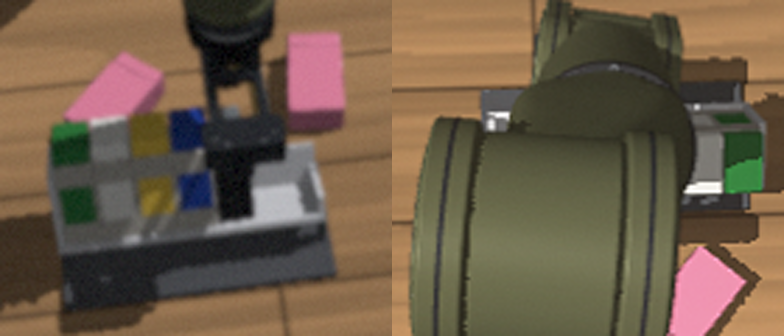

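The fin sits between the two fingers in the scene view, around crop (232,110). I'll close on it.

```bash
python3 -m inch '[[1,[0,0,0],0],[1,[0,0,0],0],[1,[0,0,0],0],[1,[0,0,0],0],[1,[0,0,0],0]]' 20
```

```text
clock: 3.8
tool_pos: [0.5222, -0.0986, 0.1408]
eef_rot: [0.703, 0.711, 0.0, 0.0]
contact_force: [1.0, -0.0, 0.1]
opening: 0.568
```

```bash
python3 -m inch '[[1,[0,0,0],0],[1,[0,0,0],0],[1,[0,0,0],0],[1,[0,0,0],0]]' 20
```

```text
clock: 4.2
tool_pos: [0.5191, -0.0986, 0.1404]
eef_rot: [0.703, 0.711, -0.002, -0.002]
contact_force: [-6.5, -0.6, 4.7]
opening: 0.393
```

```bash
python3 -m inch '[[1,[1,-0.2,0],0],[1,[2,-0.2,0],0],[1,[3,-0.2,0],0],[1,[3.8,-0.2,0],0],[1,[4.4,-0.2,0],0],[1,[4.7,-0.2,0],0],[1,[4.8,-0.2,0],0],[1,[4.8,-0.2,0],0]]' 20
```

```text
clock: 5.0
tool_pos: [0.5182, -0.0514, 0.1405]
eef_rot: [0.703, 0.711, -0.002, -0.0]
contact_force: [-4.1, -6.7, 1.8]
opening: 0.391
```

```bash
python3 -m inch '[[0,[0,0,0],0],[0,[0,0,0],0],[0,[0,0,0],0],[0,[0,0,-1.5],0],[0,[-1,0.3,-4.5],0],[0,[-5,0.6,-5],0],[0,[-8.9,0.6,-5],0],[0,[-8.9,0.6,-5],0],[0,[-8.9,0.6,-5],0]]'; python3 go.py .524 -.140 .135 0.7
```

```text
clock: 5.9
tool_pos: [0.5271, -0.1397, 0.1908]
eef_rot: [0.703, 0.711, 0.001, 0.0]
contact_force: [0.5, 0.0, 0.2]
opening: 1.001
t 5.9 pos [ 0.5271 -0.1397  0.1908] jawyaw 0.6 F [0.5 0.  0.2] op 1.001
shift cm [-0.03 -0.32  5.58] turn -0.1 or 179.9 q [ 0.14  0.67  0.05  1.88 -0.06  0.59  0.24]
```

```bash
python3 -m inch '[[0,[0,-0.3,3],0],[0,[0,-0.3,4.5],0],[0,[0,-0.3,5.3],0],[0,[0,-0.3,5.6],0],[0,[0,-0.3,5.6],0]]' 8; python3 - <<'E'
from plant import r, viewer
import cv2, numpy as np
a=viewer.snapshot("scene")[150:270,150:290]
cv2.imwrite('pics/bl1.png',cv2.resize(a[:,:,::-1],None,fx=5,fy=5,interpolation=cv2.INTER_CUBIC))
E
```

```text
clock: 6.4
tool_pos: [0.524, -0.1386, 0.1347]
eef_rot: [0.702, 0.712, 0.0, -0.0]
contact_force: [0.2, -1.0, -0.8]
opening: 1.001
```

View pics/bl1.png

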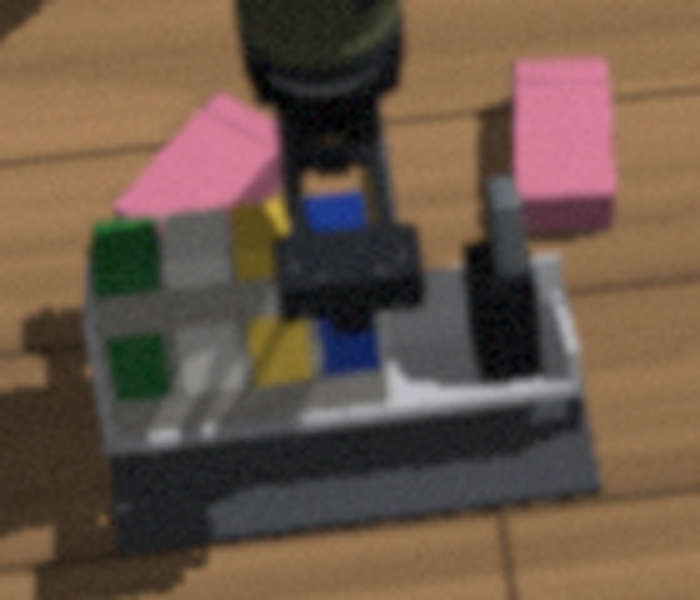

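The stop stands fully back, and the narrow fingertip at crop (350,320) is in front of the blue tin only. I'll close gently.

```bash
python3 -m inch '[[0.35,[0,0,0],0],[0.35,[0,0,0],0],[0.35,[0,0,0],0],[0.35,[0,0,0],0],[0.35,[0,0,0],0],[0.35,[0,0,0],0]]' 8
```

```text
clock: 7.05
tool_pos: [0.5233, -0.1396, 0.1349]
eef_rot: [0.703, 0.711, -0.0, -0.0]
contact_force: [-0.9, 0.7, 3.5]
opening: 0.697
```

```bash
python3 -m inch '[[0.4,[0,0,0],0],[0.4,[0.5,0,0],0],[0.4,[1,0,0],0],[0.4,[1.5,0,0],0],[0.4,[2,0,0],0],[0.4,[2.5,0,0],0],[0.4,[3,0,0],0],[0.4,[3.5,0,0],0],[0.4,[3.9,0,0],0],[0.4,[4.2,0,0],0],[0.4,[4.5,0,0],0],[0.4,[4.7,0,0],0],[0.4,[4.7,0,0],0]]' 8;  python3 - <<'E'
from plant import r, viewer
import cv2, numpy as np
a=viewer.snapshot("scene")[150:270,150:290]
cv2.imwrite('pics/bl2.png',cv2.resize(a[:,:,::-1],None,fx=5,fy=5,interpolation=cv2.INTER_CUBIC))
E
```

```text
clock: 8.35
tool_pos: [0.5238, -0.0921, 0.1346]
eef_rot: [0.702, 0.712, 0.001, 0.0]
contact_force: [1.8, 0.1, -1.0]
opening: 0.699
```

View pics/bl2.png

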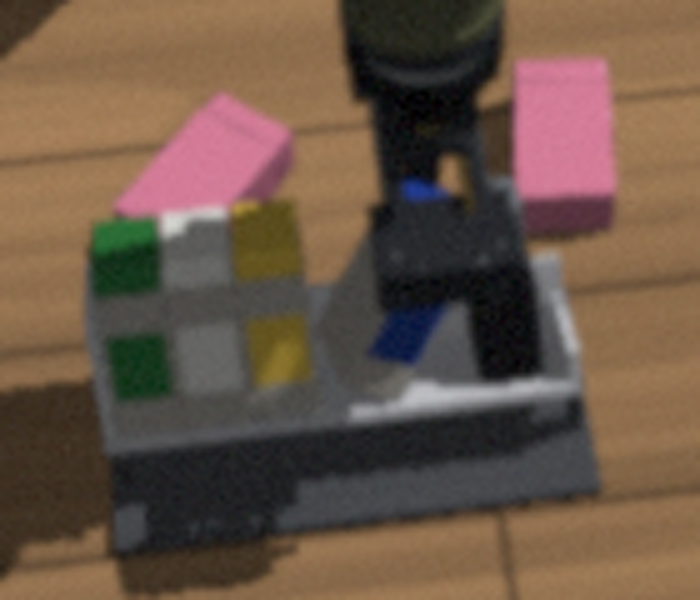

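The picture shows blue leaning in the row direction: its lid followed to crop (425,190) but its foot stayed at about (390,390). I'll bring it back upright, then lift it a few mm so that the foot comes along. That stays far below the 40 mm limit.

```bash
python3 -m inch '[[0.4,[-1,0,0],0],[0.4,[-2,0,0],0],[0.4,[-3,0,0],0],[0.4,[-3.8,0,0],0],[0.4,[-4.5,0,0],0],[0.4,[-4.7,0,0],0],[0.4,[-4.7,0,0],0],[0.4,[-4.7,0,0],0]]' 8; python3 -m inch '[[0.45,[0.1,0,0],0],[0.45,[0.1,0,0],0],[0.45,[0.1,0,-0.4],0],[0.45,[0.1,0,-0.8],0],[0.45,[0.1,0,-0.8],0]]' 12; python3 - <<'E'
from plant import r, viewer
import cv2, numpy as np
a=viewer.snapshot("scene")[150:270,150:290]
cv2.imwrite('pics/bl3.png',cv2.resize(a[:,:,::-1],None,fx=5,fy=5,interpolation=cv2.INTER_CUBIC))
E
```

```text
clock: 9.2
tool_pos: [0.5242, -0.1391, 0.1348]
eef_rot: [0.702, 0.712, 0.0, 0.0]
contact_force: [2.8, 2.6, 2.7]
opening: 0.698
clock: 9.7
tool_pos: [0.5219, -0.1388, 0.1427]
eef_rot: [0.703, 0.711, -0.001, -0.001]
contact_force: [-1.0, 0.7, -0.7]
opening: 0.696
```

View pics/bl3.png

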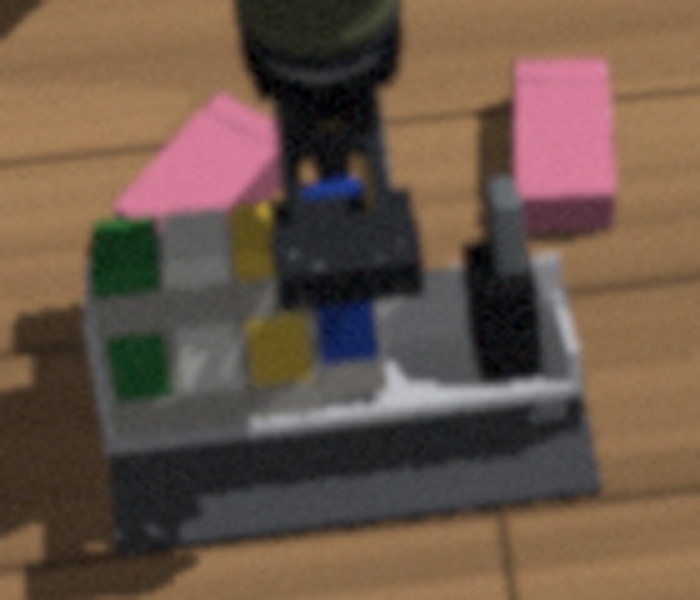

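Blue is upright again and about 8 mm up: its band bottom is at crop y=357, against 370 before. Moving it across now.

```bash
python3 -m inch '[[0.45,[0.6,0,0],0],[0.45,[1.2,0,0],0],[0.45,[1.8,0,0],0],[0.45,[2.4,0,0],0],[0.45,[3,0,0],0],[0.45,[3.6,0,0],0],[0.45,[4.2,0,0],0],[0.45,[4.5,0,0],0],[0.45,[4.6,0,0],0],[0.45,[4.6,0,0],0]]' 12; python3 - <<'E'
from plant import r, viewer
import cv2, numpy as np
a=viewer.snapshot("scene")[150:270,150:290]
cv2.imwrite('pics/bl4.png',cv2.resize(a[:,:,::-1],None,fx=5,fy=5,interpolation=cv2.INTER_CUBIC))
E
```

```text
clock: 10.75
tool_pos: [0.5231, -0.0926, 0.1427]
eef_rot: [0.703, 0.711, -0.0, 0.0]
contact_force: [-0.0, -0.1, -0.6]
opening: 0.696
```

View pics/bl4.png

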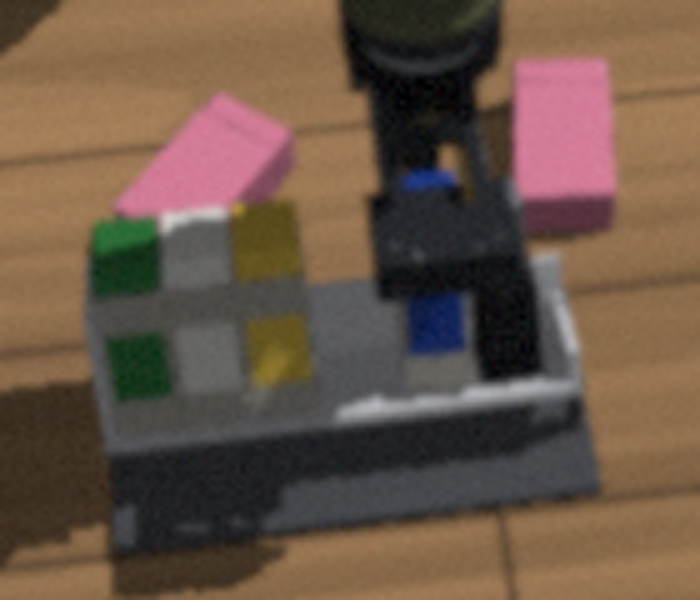

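Blue came across upright and sits beside the stop. Lowering it and releasing.

```bash
python3 -m inch '[[0.45,[0.15,0,0.3],0],[0.45,[0.15,0,0.6],0],[0.45,[0.15,0,0.8],0],[0.45,[0.15,0,0.8],0],[0.2,[0.15,0,0.8],0],[0,[0.15,0,0.8],0],[0,[0.15,0,0.8],0],[0,[0.15,0,0.8],0],[0,[0.15,0,-2],0],[0,[0.15,0,-7],0],[0,[0.15,0,-11],0]]' 12; python3 go.py .515 .239 .24 65.2
```

```text
clock: 11.9
tool_pos: [0.523, -0.091, 0.2544]
eef_rot: [0.703, 0.711, 0.0, 0.0]
contact_force: [0.6, 0.6, -0.3]
opening: 1.0
t 11.9 pos [ 0.523  -0.091   0.2544] jawyaw 0.7 F [ 0.6  0.6 -0.3] op 1.0
shift cm [33.01 -0.39  1.45] turn -64.5 or 115.5 q [ 0.03  0.56  0.08  1.86 -0.07  0.72  0.17]
```

```bash
python3 -m inch '[[0,[16,-0.2,0],-32],[0,[16,-0.2,0],-32],[0,[16,-0.2,0],-32],[0,[16,-0.2,0],-32],[0,[33,-0.4,0],-64.5],[0,[33,-0.4,0],-64.5],[0,[33,-0.4,0],-64.5],[0,[33,-0.4,0],-64.5],[0,[33,-0.4,0],-64.5],[0,[33,-0.4,0],-64.5]]'; python3 go.py .515 .239 .1 65.2;  python3 - <<'E'
from plant import r, viewer
import cv2, numpy as np
a=viewer.snapshot("scene"); b=viewer.snapshot('top')
cv2.imwrite('pics/s5.png',np.vstack([cv2.resize(a[150:270,150:400],None,fx=3,fy=3,interpolation=cv2.INTER_CUBIC)])[:,:,::-1])
cv2.imwrite('pics/t5.png',cv2.resize(b[140:255,230:355],None,fx=5,fy=5,interpolation=cv2.INTER_CUBIC)[:,:,::-1])
E
```

```text
clock: 12.9
tool_pos: [0.5149, 0.2377, 0.2524]
eef_rot: [0.216, 0.976, -0.001, -0.0]
contact_force: [-0.5, -0.0, 1.0]
opening: 0.999
t 12.9 pos [0.5149 0.2377 0.2524] jawyaw 65.1 F [-0.5 -0.   1. ] op 0.999
shift cm [ 0.04  0.14 15.24] turn -0.1 or 179.9 q [-0.39  0.61 -0.21  1.74  0.17  0.8   0.46]
```

View pics/s5.png

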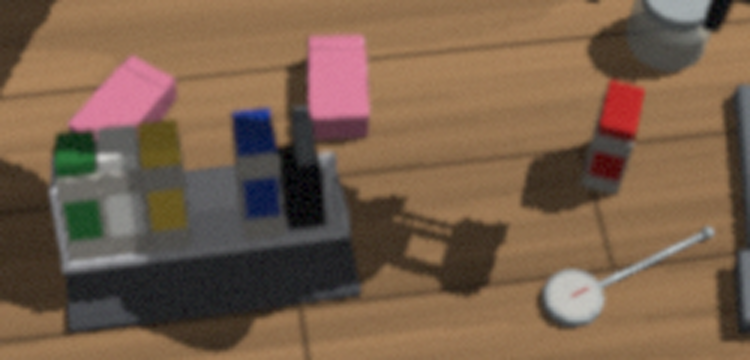

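View pics/t5.png

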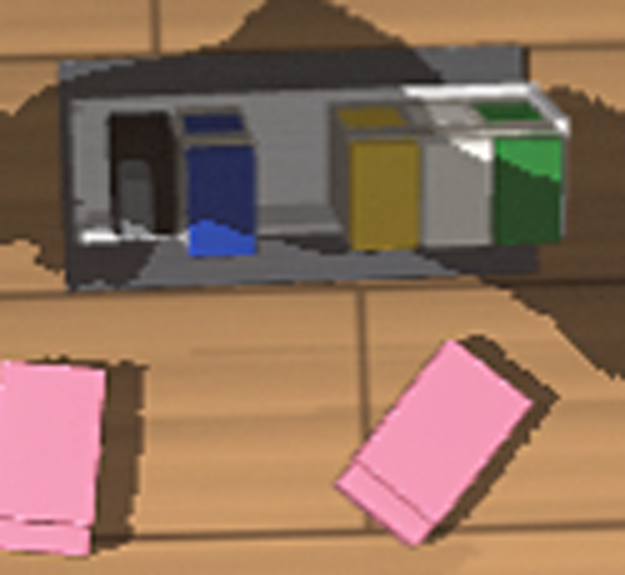

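The gap between yellow and blue shows between top-crop columns 257 and 350, about 44 mm of free space. Red stands clear at scene-crop (615,135). I'll grip red by the lid.

```bash
python3 -m inch '[[0,[0,0.1,5],0],[0,[0,0.1,10],0],[0.3,[0,0.1,13],0],[0.3,[0,0.1,14.7],0],[0.3,[0,0.1,15.2],0],[0.7,[0,0.1,15.2],0],[0.7,[0,0.1,15.2],0],[0.7,[0,0.1,15.2],0],[0.7,[0,0.1,15.2],0],[0.7,[0,0.1,15.2],0],[0.7,[0,0.1,15.2],0],[0.7,[0,0.1,15.2],0]]' 10
```

```text
clock: 14.2
tool_pos: [0.5159, 0.2398, 0.1017]
eef_rot: [0.215, 0.977, 0.0, 0.001]
contact_force: [-1.3, -0.3, 6.3]
opening: 0.387
```

```bash
python3 -m inch '[[0.75,[0,0,-3],0],[0.75,[0,0,-8],0],[0.75,[0,0,-15],0],[0.75,[0,0,-17],0],[0.75,[0,0,-17],-8],[0.75,[0,0,-17],-16],[0.75,[0,0,-17],-25.6],[0.75,[0,0,-17],-25.6],[0.75,[0,0,-17],-25.6]]' 10;  python3 - <<'E'
from plant import r, viewer
import cv2, numpy as np
a=viewer.snapshot("scene"); b=viewer.snapshot('top')
cv2.imwrite('pics/s6.png',np.hstack([cv2.resize(a[100:260,280:440],None,fx=2.4,fy=2.4,interpolation=cv2.INTER_CUBIC),cv2.resize(b[110:270,80:240],None,fx=2.4,fy=2.4)])[:,:,::-1])
E
python3 go.py .55 -.137 .25 90.7
```

```text
clock: 15.1
tool_pos: [0.5151, 0.2396, 0.2704]
eef_rot: [-0.006, 1.0, -0.0, -0.0]
contact_force: [-0.3, -0.4, -2.0]
opening: 0.382
t 15.2 pos [0.5152 0.2397 0.2705] jawyaw 90.7 F [-0.   0.1 -1.2] op 0.388
shift cm [ -3.04 -37.71   2.06] turn -0.0 or 180.0 q [-0.31  0.6  -0.35  1.71  0.26  0.87  0.81]
```

View pics/s6.png

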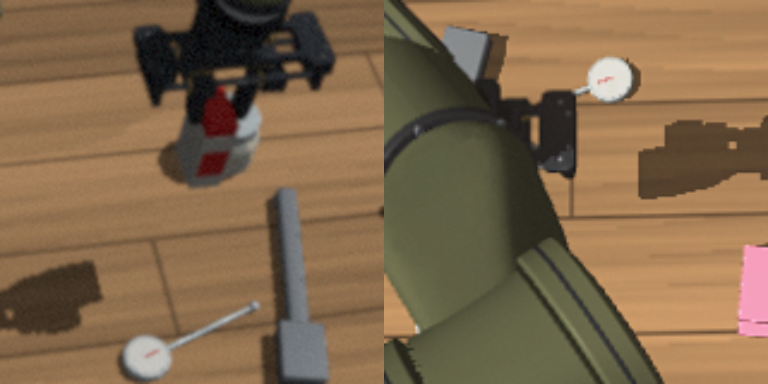

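Red hangs upright in the jaws, clear of everything. Carrying it over the gap.

```bash
python3 -m inch '[[0.75,[-1,-5,-1],0],[0.75,[-2,-10,-1],0],[0.75,[-2.5,-15,-1],0],[0.75,[-3.3,-20,-1],0],[0.75,[-3.3,-24,-1],0],[0.75,[-3.3,-28,-1],0],[0.75,[-3.3,-32,-1],0],[0.75,[-3.3,-35.5,-1],0],[0.75,[-3.3,-37.4,-1],0],[0.75,[-3.3,-37.5,-1],0],[0.75,[-3.3,-37.5,-1],0]]' 10;  python3 - <<'E'
from plant import r, viewer
import cv2, numpy as np
a=viewer.snapshot("scene"); b=viewer.snapshot('top')
cv2.imwrite('pics/s7.png',np.hstack([cv2.resize(a[130:270,150:290],None,fx=2.8,fy=2.8,interpolation=cv2.INTER_CUBIC),cv2.resize(b[110:250,220:360],None,fx=2.8,fy=2.8)])[:,:,::-1])
E
python3 go.py .5484 -.1355 .165 90.7
```

```text
clock: 16.3
tool_pos: [0.5537, -0.134, 0.2806]
eef_rot: [-0.007, 1.0, 0.0, -0.0]
contact_force: [0.1, 1.1, -1.6]
opening: 0.384
t 16.4 pos [ 0.5539 -0.1324  0.2808] jawyaw 90.9 F [-0.1  0.8 -1.8] op 0.385
shift cm [ 0.55 -0.32 11.58] turn 0.2 or -179.8 q [ 0.38  0.6  -0.38  1.7   0.27  0.9   1.48]
```

View pics/s7.png

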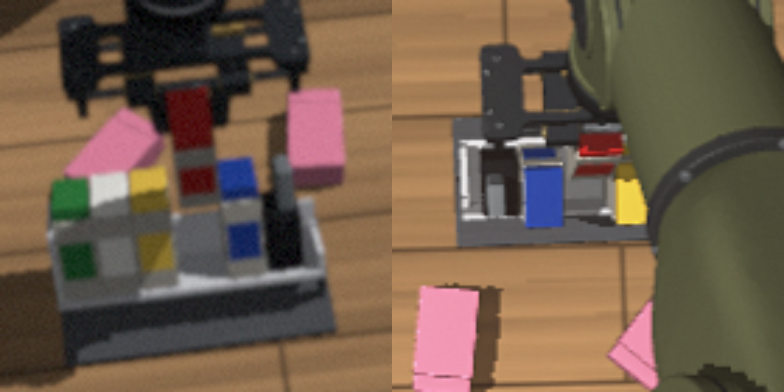

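```bash
python3 - <<'E'
from h import *
from plant import viewer
import cv2
Y=-.1345;X=.5532;z=.2805-.1017
for d in(-18,18): print(proj('scene',[[X+.028,Y+d/1e3,z],[X+.028,Y+d/1e3,z+.084]]).round(1).tolist(), proj('top',[[X+.028,Y+d/1e3,z],[X+.028,Y+d/1e3,z+.084]]).round(1).tolist())
v=[.562,-.2655,.045]
for p in([28,108.4,84],[28,152.8,84],[28,108.4,0]): print(proj('scene',R(.012)@np.array(p)/1e3+v).round(1).tolist(),proj('top',R(.012)@np.array(p)/1e3+v).round(1).tolist())
a=viewer.snapshot('scene')[150:240,170:270];b=viewer.snapshot('top')[140:200,260:320]
cv2.imwrite('pics/s8.png',cv2.resize(a,None,fx=7,fy=6.6666,interpolation=cv2.INTER_CUBIC)[:,:,::-1])
cv2.imwrite('pics/t8.png',cv2.resize(b,None,fx=9,fy=9,interpolation=cv2.INTER_CUBIC)[:,:,::-1])
E
```

```text
[[212.8, 205.1], [210.3, 184.6]] [[297.6, 150.8], [301.7, 141.9]]
[[227.6, 203.4], [226.1, 182.9]] [[282.7, 151.1], [285.6, 142.2]]
[[211.1, 205.2]] [[298.1, 167.0]]
[[228.5, 203.1]] [[280.3, 167.6]]
[[214.4, 232.5]] [[294.3, 159.8]]
```

View pics/s8.png

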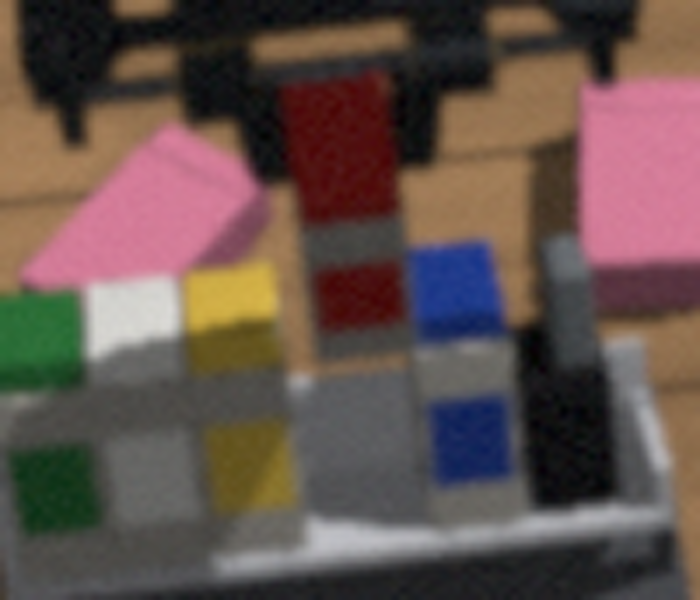

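View pics/t8.png

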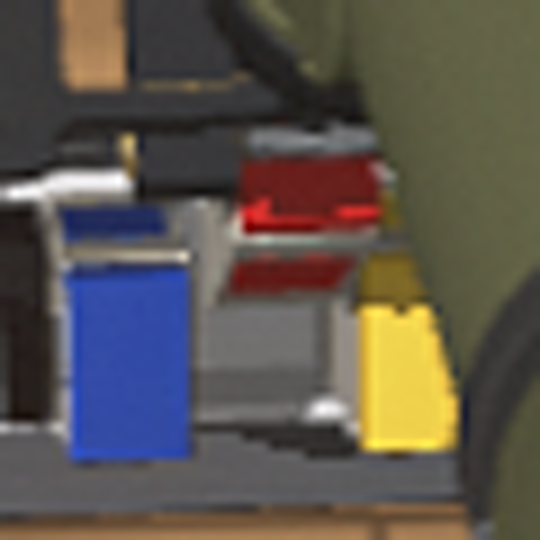

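```bash
python3 -m inch '[[0.75,[0.5,0,1.5],0],[0.75,[0.5,0,3],0],[0.75,[0.5,0,4],0],[0.75,[0.5,0,5],0],[0.75,[0.5,0,5],0]]' 10;  python3 - <<'E'
from plant import r, viewer
import cv2, numpy as np
a=viewer.snapshot('scene')[150:240,170:270];b=viewer.snapshot('top')[140:200,260:320]
cv2.imwrite('pics/s9.png',np.hstack([cv2.resize(a,(450,405),interpolation=cv2.INTER_CUBIC),cv2.resize(b,(405,405),interpolation=cv2.INTER_CUBIC)[:,:345]])[:,:,::-1])
E
python3 go.py .5484 -.1355 .165 90.7
```

```text
clock: 17.0
tool_pos: [0.5481, -0.1343, 0.2295]
eef_rot: [-0.007, 1.0, 0.0, -0.001]
contact_force: [-0.4, -0.1, -1.7]
opening: 0.387
t 17.1 pos [ 0.5489 -0.1346  0.2308] jawyaw 90.8 F [ 0.9 -0.5 -1.4] op 0.386
shift cm [ 0.06 -0.09  6.58] turn 0.1 or -179.9 q [ 0.37  0.65 -0.36  1.77  0.31  0.78  1.45]
```

View pics/s9.png

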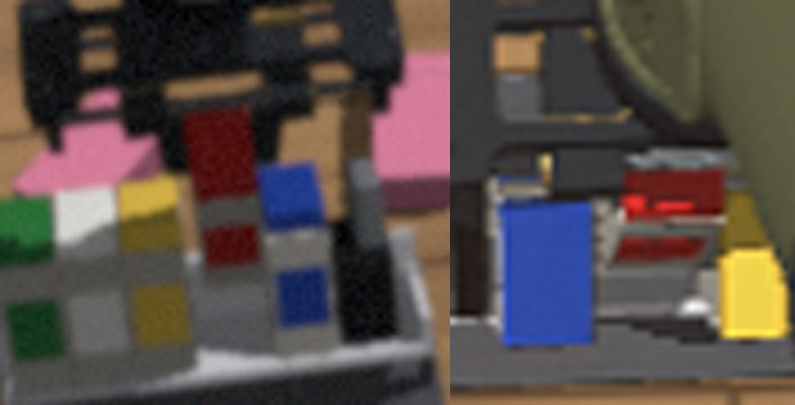

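Red's lower band at left-crop x 203–260 lies evenly between yellow's edge at 190 and blue's at 272. Lowering on.

```bash
python3 -m inch '[[0.75,[0,0,1.5],0],[0.75,[0,0,3],0],[0.75,[0,0,4.5],0],[0.75,[0,0,5.7],0],[0.75,[0,0,6.5],0],[0.75,[0,0,6.5],0]]' 10;python3 go.py .5054 -.1355 .169 90.7;  python3 - <<'E'
from plant import r, viewer
import cv2, numpy as np
a=viewer.snapshot('scene')[150:240,170:270];b=viewer.snapshot('top')[140:200,260:320]
cv2.imwrite('pics/s10.png',np.hstack([cv2.resize(a,(450,405),interpolation=cv2.INTER_CUBIC),cv2.resize(b,(405,405),interpolation=cv2.INTER_CUBIC)[:,:345]])[:,:,::-1])
E
```

```text
clock: 17.7
tool_pos: [0.5488, -0.1347, 0.1651]
eef_rot: [-0.007, 1.0, 0.0, -0.0]
contact_force: [0.1, -0.9, -2.4]
opening: 0.384
t 17.7 pos [ 0.5488 -0.1347  0.1651] jawyaw 90.8 F [ 0.1 -0.9 -2.4] op 0.384
shift cm [ 4.34 -0.02 -0.38] turn 0.1 or -179.9 q [ 0.34  0.74 -0.31  1.83  0.36  0.63  1.4 ]
```

View pics/s10.png

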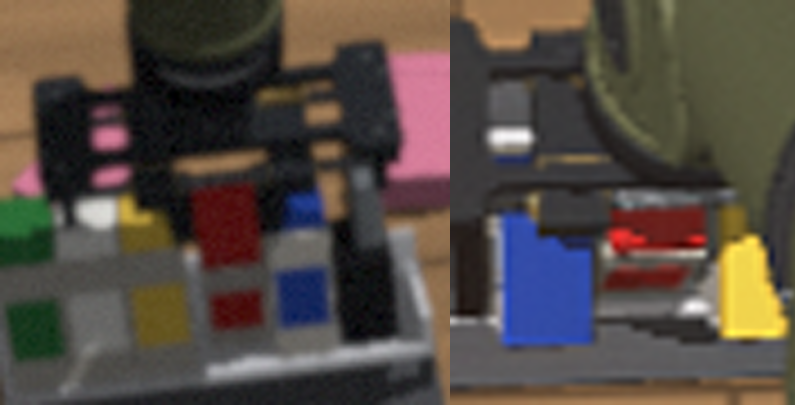

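```bash
python3 -m inch '[[0.75,[0.45,0,0],0],[0.75,[0.9,0,-0.15],0],[0.75,[1.36,0,-0.26],0],[0.75,[1.87,0,-0.35],0],[0.75,[2.38,0,-0.42],0],[0.75,[2.9,0,-0.44],0],[0.75,[3.4,0,-0.45],0],[0.75,[3.9,0,-0.42],0],[0.75,[4.34,0,-0.39],0],[0.75,[4.7,0,-0.35],0],[0.75,[4.7,0,-0.35],0]]' 10;python3 go.py .5121 -.1355 .1545 90.7;  python3 - <<'E'
from plant import r, viewer
import cv2, numpy as np
a=viewer.snapshot('scene')[150:240,170:270];b=viewer.snapshot('top')[140:200,260:320]
cv2.imwrite('pics/s11.png',np.hstack([cv2.resize(a,(450,405),interpolation=cv2.INTER_CUBIC),cv2.resize(b,(405,405),interpolation=cv2.INTER_CUBIC)[:,:345]])[:,:,::-1])
E
```

```text
clock: 18.9
tool_pos: [0.5009, -0.1355, 0.1691]
eef_rot: [-0.007, 1.0, 0.0, -0.0]
contact_force: [-0.3, 1.4, -2.5]
opening: 0.385
t 18.9 pos [ 0.5009 -0.1355  0.1691] jawyaw 90.8 F [-0.3  1.4 -2.5] op 0.385
shift cm [-1.12 -0.02  1.45] turn 0.1 or -179.9 q [ 0.36  0.69 -0.3   1.96  0.38  0.55  1.38]
```

View pics/s11.png

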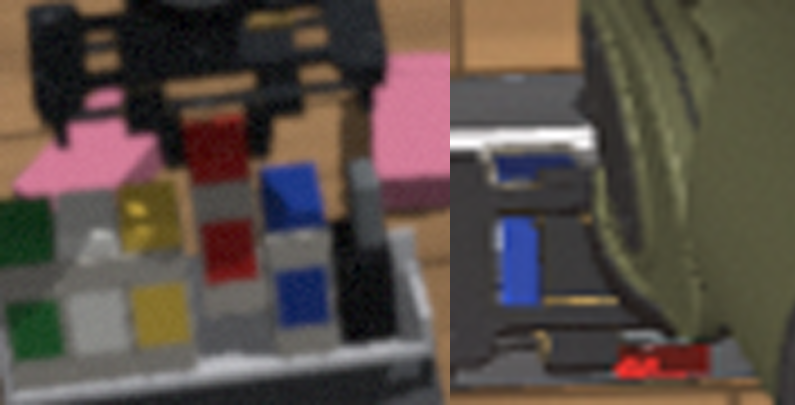

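Red's proportions (lid 65 px, gap 42, band 56) now match blue's (60, 40, 60), so it has tilted onto the rest wall. Sliding it down the slant.

```bash
python3 -m inch '[[0.75,[-0.3,0,0.4],0],[0.75,[-0.6,0,0.8],0],[0.75,[-0.9,0,1.15],0],[0.75,[-1.1,0,1.4],0],[0.75,[-1.1,0,1.4],0]]' 10;python3 go.py .5121 -.1355 .1545 90.7;  python3 - <<'E'
from plant import r, viewer
import cv2, numpy as np
a=viewer.snapshot('scene')[150:240,170:270]
cv2.imwrite('pics/s12.png',np.hstack([cv2.resize(a,(700,630),interpolation=cv2.INTER_CUBIC)])[:590,:,::-1])
E
```

```text
clock: 19.5
tool_pos: [0.5128, -0.1352, 0.1546]
eef_rot: [-0.007, 1.0, 0.0, -0.0]
contact_force: [-0.0, 0.4, -1.8]
opening: 0.385
t 19.5 pos [ 0.5128 -0.1352  0.1546] jawyaw 90.8 F [-0.   0.4 -1.8] op 0.385
shift cm [ 0.07 -0.03  0.01] turn 0.1 or -179.9 q [ 0.35  0.72 -0.29  1.94  0.38  0.53  1.38]
```

View pics/s12.png

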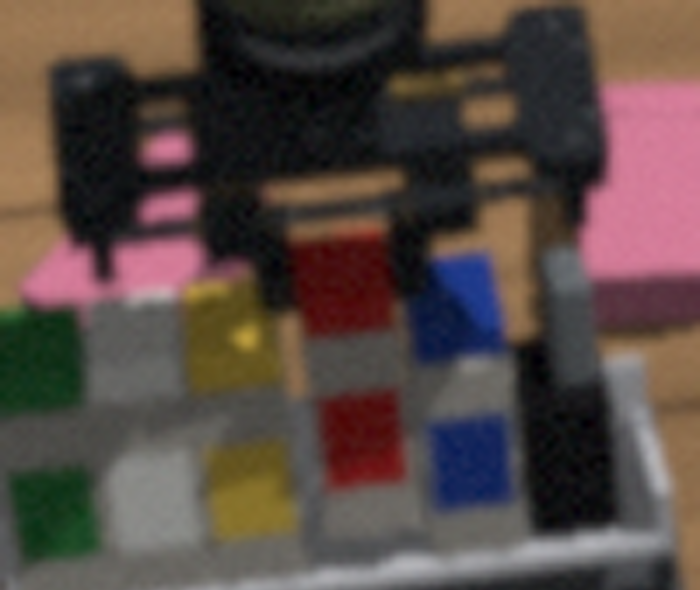

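Red is tilted in its slot with room on both sides: yellow's edge is at 300, red spans 318–412 and blue starts at 425. Releasing.

```bash
python3 -m inch '[[0.45,[0,0,0],0],[0.45,[0,0,0],0],[0.45,[0,0,0],0],[0.45,[0,0,0],0],[0.45,[0,0,-1],0],[0.45,[0,0,-4],0],[0.9,[0,0,-6],0],[0.9,[0,0,-6],0]]' 10;  python3 - <<'E'
from plant import r, viewer
import cv2, numpy as np
a=viewer.snapshot('scene')[150:240,170:270]
cv2.imwrite('pics/s13.png',np.hstack([cv2.resize(a,(700,630),interpolation=cv2.INTER_CUBIC)])[:590,:,::-1])
E
```

```text
clock: 20.35
tool_pos: [0.5145, -0.1355, 0.2183]
eef_rot: [-0.007, 1.0, -0.0, 0.003]
contact_force: [0.1, -0.0, -0.6]
opening: 0.394
```

View pics/s13.png

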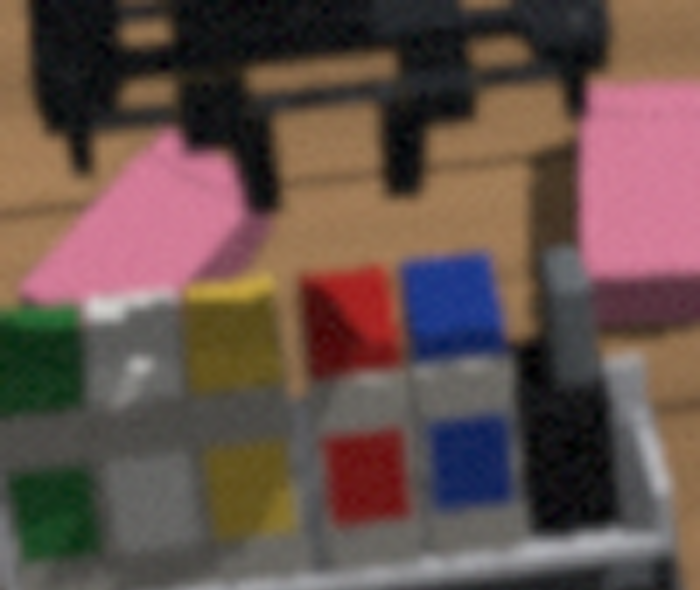

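Red sits in line with its neighbours: band bottom y=520 lies between yellow's 535 and blue's 505, along the row slope. Next I'll close the jaws and push the fin back from its far side.

```bash
python3 -m inch '[[1,[0,4,0],0],[1,[0,8,0],0],[1,[-0.4,11.8,0],0],[1,[-0.4,11.8,0],0],[1,[-0.4,11.8,0],0],[1,[-0.4,11.8,0],0],[1,[-0.4,11.8,0],0],[1,[-0.4,11.8,0],0],[1,[-0.4,11.8,3],0],[1,[-0.4,11.8,6],0],[1,[-0.4,11.8,7.8],0],[1,[-0.4,11.8,7.8],0]]' 30;python3 go.py .519 -.0375 .139 90.7;  python3 - <<'E'
from plant import r, viewer
import cv2, numpy as np
a=viewer.snapshot('scene')[150:240,180:280]
cv2.imwrite('pics/s14.png',np.hstack([cv2.resize(a,(600,540),interpolation=cv2.INTER_CUBIC)])[:,:,::-1])
E
```

```text
clock: 21.6
tool_pos: [0.5134, -0.018, 0.1352]
eef_rot: [-0.007, 1.0, -0.0, -0.002]
contact_force: [-0.4, 0.1, -0.4]
opening: 0.006
t 21.6 pos [ 0.5134 -0.018   0.1352] jawyaw 90.8 F [-0.4  0.1 -0.4] op 0.006
shift cm [-0.53 -1.96 -0.38] turn 0.1 or -179.9 q [ 0.1   0.74 -0.25  2.    0.39  0.45  1.14]
```

View pics/s14.png

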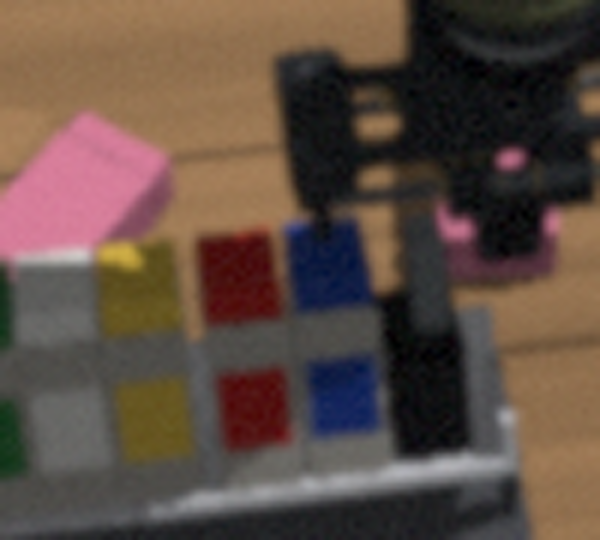

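Closed fingers at crop (510,230) stand on the far side of the fin at (430,270). Pushing slowly.

```bash
python3 -m inch '[[1,[-0.3,-0.5,0],0],[1,[-0.5,-0.9,0],0],[1,[-0.5,-1.2,0],0],[1,[-0.5,-1.4,0],0],[1,[-0.5,-1.6,0],0],[1,[-0.5,-1.6,0],0]]' 30;python3 go.py .519 -.0375 .135 90.7
```

```text
clock: 22.25
tool_pos: [0.521, -0.0327, 0.1377]
eef_rot: [-0.007, 1.0, 0.0, 0.001]
contact_force: [1.8, 2.7, 0.8]
opening: 0.002
t 22.25 pos [ 0.521  -0.0327  0.1377] jawyaw 90.8 F [1.8 2.7 0.8] op 0.002
shift cm [ 0.2  -0.47  0.27] turn 0.1 or -179.9 q [ 0.13  0.74 -0.26  1.98  0.39  0.47  1.17]
```

Fy reads +2.7 N, which matches the drag of the sliding stop. Continuing in small steps until it goes firm.

```bash
python3 -m inch '[[1,[0,-0.2,0],0],[1,[0,-0.3,0],0],[1,[0,-0.4,0],0],[1,[0,-0.4,0],0]]'; python3 -m inch '[[1,[0,-0.15,0],0],[1,[0,-0.3,0],0],[1,[0,-0.3,0],0]]';  python3 - <<'E'
from plant import r, viewer
import cv2, numpy as np
a=viewer.snapshot('scene')[150:240,180:280]
cv2.imwrite('pics/s15.png',np.hstack([cv2.resize(a,(600,540),interpolation=cv2.INTER_CUBIC)])[:,:,::-1])
E
```

```text
clock: 22.65
tool_pos: [0.5209, -0.0358, 0.1375]
eef_rot: [-0.008, 1.0, 0.001, 0.001]
contact_force: [1.7, 5.3, 3.9]
opening: 0.008
clock: 22.95
tool_pos: [0.521, -0.0386, 0.1375]
eef_rot: [-0.008, 1.0, 0.001, 0.001]
contact_force: [1.9, 5.7, 5.1]
opening: 0.004
```

View pics/s15.png

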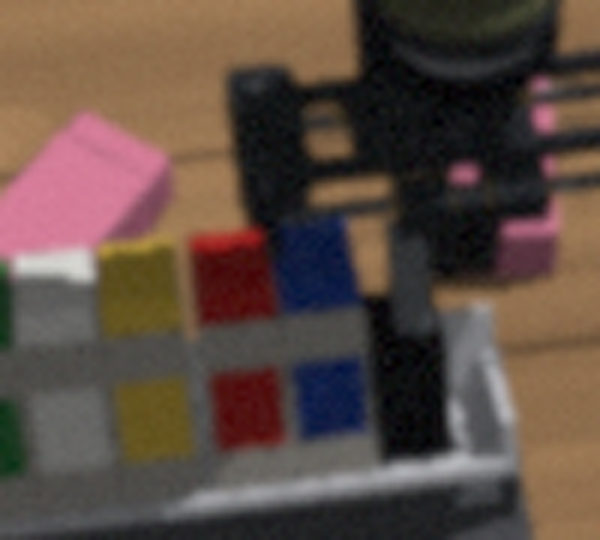

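About 5 mm of gap is still open between yellow and red (crop 188–200). Pushing on.

```bash
python3 -m inch '[[1,[0,-0.15,0],0],[1,[0,-0.3,0],0],[1,[0,-0.4,0],0],[1,[0,-0.4,0],0]]'; python3 -m inch '[[1,[0,-0.15,0],0],[1,[0,-0.2,0],0],[1,[0,-0.2,0],0]]';  python3 - <<'E'
from plant import r, viewer
import cv2, numpy as np
a=viewer.snapshot('scene')[150:240,180:280]
cv2.imwrite('pics/s16.png',np.hstack([cv2.resize(a,(600,540),interpolation=cv2.INTER_CUBIC)])[:,:,::-1])
E
```

```text
clock: 23.4
tool_pos: [0.521, -0.0424, 0.1376]
eef_rot: [-0.008, 1.0, 0.001, 0.001]
contact_force: [1.0, 5.8, 5.4]
opening: 0.005
clock: 23.7
tool_pos: [0.521, -0.0427, 0.1376]
eef_rot: [-0.009, 1.0, 0.002, 0.001]
contact_force: [0.4, 9.6, 5.4]
opening: 0.006
```

View pics/s16.png

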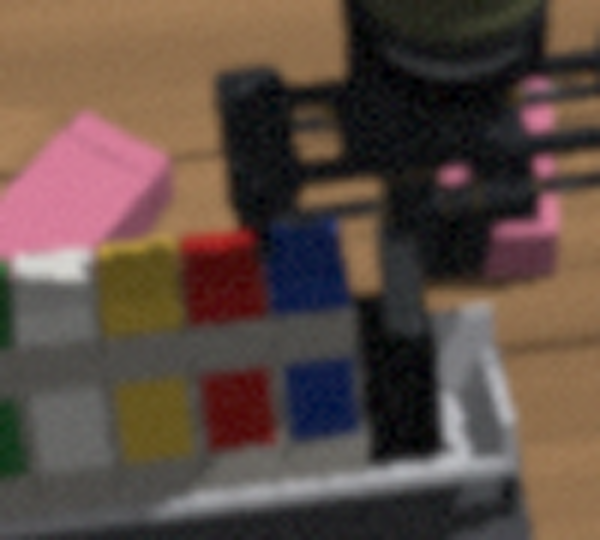

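Bands now step evenly (118, 203, 287), and the force rose to 9.6 N without motion, so the row is snug. Backing off to take a last look.

```bash
python3 -m inch '[[1,[0,0.8,0],0],[1,[0,1.5,0],0],[1,[0,1.5,-4],0],[1,[0,1.5,-9],0],[1,[0,6.5,-12],0],[1,[0,11.5,-14],0],[1,[0,16.5,-14],0],[1,[0,21.5,-14],0],[1,[0,26.5,-14],0],[1,[0,31.5,-14],0],[1,[0,35,-14],0],[1,[0,35,-14],0],[1,[0,35,-14],0]]';  python3 - <<'E'
from plant import r, viewer
import cv2, numpy as np
from h import *
a=viewer.snapshot('scene');b=viewer.snapshot('top')
for c,im in(('scene',a),('top',b)):
    for n in("tin_red","tin_yellow","tin_white","tin_green","tin_blue"):
        L=viewer.outline_of(c,n)
        if L: print(c,n,round(L[0]['p'],2),np.round(L[0]['bbox'],1))
cv2.imwrite('pics/s17.png',cv2.resize(a[180:265,150:280][:,:,::-1],None,fx=6,fy=6,interpolation=cv2.INTER_CUBIC))
cv2.imwrite('pics/t17.png',cv2.resize(b[140:255,230:355][:,:,::-1],None,fx=5,fy=5,interpolation=cv2.INTER_CUBIC))
cv2.imwrite('pics/a17.png',np.hstack([a,b])[:,:,::-1][:,::1][:, :800])
E
```

```text
clock: 25.05
tool_pos: [0.5146, 0.3038, 0.2763]
eef_rot: [-0.008, 1.0, -0.001, -0.001]
contact_force: [-0.5, -0.7, 0.2]
opening: 0.001
scene tin_red 0.91 [212.9 187.7  16.9  44.9]
scene tin_yellow 0.84 [193.8 192.5  19.3  40.9]
scene tin_white 0.96 [182.3 192.2  19.8  44.7]
scene tin_green 0.95 [170.6 196.   14.2  38.8]
scene tin_blue 0.98 [174.4 168.8  32.6  24.5]
top tin_red 0.93 [281.9 160.8  20.6  29.8]
top tin_yellow 0.77 [295.3 159.7  18.6  29.2]
top tin_white 0.57 [310.8 159.3  17.9  30.1]
top tin_green 0.37 [256.5 163.7  12.8  22.1]
top tin_blue 0.9 [298.1 208.   39.6  39.1]
```

View pics/s17.png

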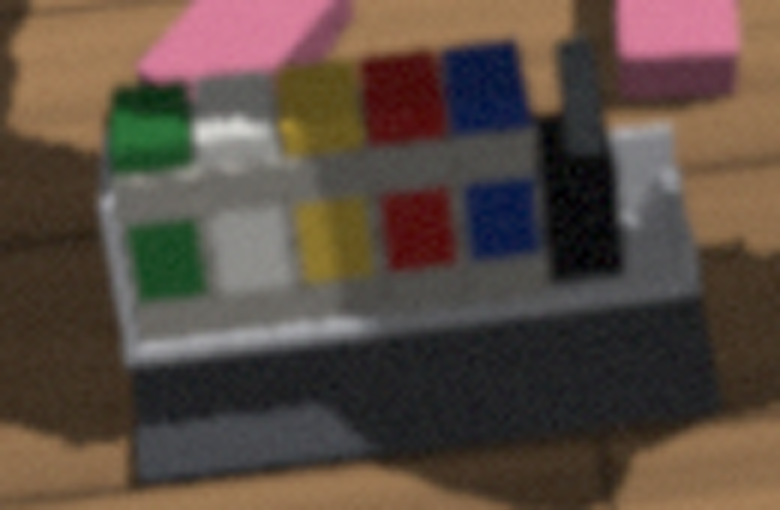

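View pics/t17.png

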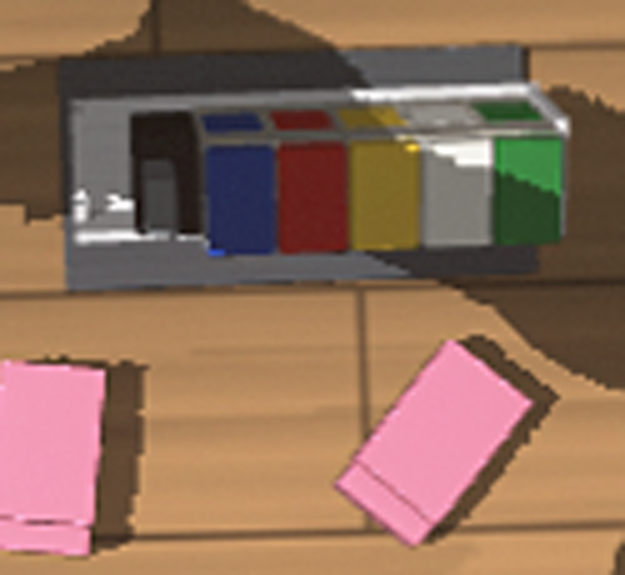

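View pics/a17.png

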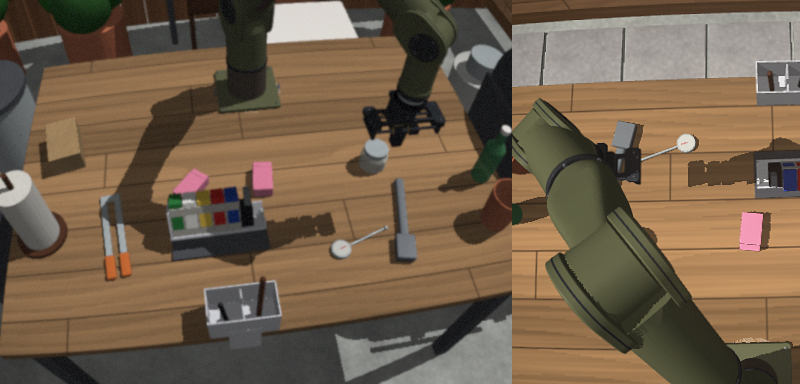

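All five lids are in line and evenly pitched in the top crop (left edges 207, 278, 349, 421, 494). The stop is up against blue, the bystanders are where they were, and the gripper is clear. Handing in.

```bash
python3 - <<'E'
from plant import r
print(r.get_state()['contact_force'].round(1)); print(r.finish_job())
E
```

```text
[-0.4  0.6 -0.1]
the job is handed in; nothing more can be done
None
```

The red tin is back in the rack between yellow and blue, lid up and seated, with the stop closed on all five tins. I handed the job in at about 25 s.

**What I did:** I pulled the stop open to its end (about 47 mm) and moved blue across to it. I carried red over by its lid, tilted it against the rest wall and let it slide down into the gap. Then I pushed the stop back until the row went firm, at about 10 N.

**What went wrong on the way:** The first try at dragging blue tipped it about 30 degrees along the row, because its foot stuck. I stood it up again and carried it across lifted about 8 mm, well under the 40 mm limit.

**Last checks:** In both cameras the five tins stand evenly spaced, with bands and lids in line, and the stop sits against blue. The jar, brush, thermometer and tongs look unmoved, and the gripper touched nothing. I estimate the stop at about 36–37 mm from how far the fin was pushed; I did not measure it directly.

**Disagreements:** In the last pictures the tin_blue network picked out the pink look-alike in both cameras. In the top picture the tin_green network, at low confidence, picked out the stop. I judged those two tins from the pictures instead.

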